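# Set out the inking station for a two-colour print

## Robot

A 7-joint arm with a two-finger parallel gripper is mounted at the origin on the work surface. World frame = base frame: x ahead of the robot, y to its left, z up, the work surface at z = 0. Lengths are in mm, angles in degrees, forces in N, time in s.
With the tool pointing down it reaches from about 425 to 950 mm from the base axis. Payload 16.7 kg.
Tool frame: the origin (TCP) lies at the very end of the fingers, on their centre line; the grasp point (between the pads) lies 19 mm behind it (manip.grip_point_offset is the distance from the TCP to the grasp point, in mm); z points along the fingers, y is the direction in which the jaws open and shut (so a half turn about z gives the same grasp; the last joint's range is limited). The gripper opens to 94 mm and grips with 3 to 60 N. Pads are 16 mm wide; open, the fingers measure 119 mm over their backs; the gripper's body (75 mm by 177 mm) begins 78 mm behind the grasp point.
Start: joints at [64.257, 24.414, 4.234, 92.017, -1.954, 63.644, -3.845], TCP at [199.316, -644.862, 205.467] pointing down, gripper open.
Joint ranges: [-163.25, 163.25], [-28.42, 122.38], [-70.27, 78.77], [12.13, 141.07], [-58.53, 238.53], [9.26, 117.41], [-156.51, 156.51]. Speed limits (degrees/s): [108.29, 108.29, 136.94, 136.94, 172.46, 172.46, 172.46].

## Interface

Orientations are given as [roll, pitch, yaw] about the fixed x, y, z axes, in that order (R = Rz(yaw) Ry(pitch) Rx(roll)).
In Python, from rig import manip, vision gives the robot as it stands.
- The arm moves only by the shell command python3 -m handwheel 'ROWS'. ROWS is JSON, a list of rows, each a list of 7 numbers: the turn, a rotation vector about the world's x, y, z in rad, then the shift along the world's x, y, z in cm, then the closure in counts, from 0 (fully open) to 255 (shut). A call has 1 to 5 rows; each row shifts and turns the commanded pose from where the row before left it; what a row does not reach is not made up. A row lasts 1/10 s, in which the tool goes at most 50 mm and 8.59 degrees, less where a joint would pass 70% of its speed; a pose out of reach is approached as far as the arm can. A call is refused whole if a number of a shift passes 5 or a number of a turn 0.15, either way. A call with a gripper value outside its range is refused whole. The fingers move at their own pace and stop on an object; the grip force is fixed at half the most. Time passes only in rows, so rows that do not move let the fingers close. It gives the time, the measured TCP pose, the force and the opening at its end, in the units of the state.
- manip.state(): the state, without advancing time (a new reading comes with each control period).
- vision.read_camera(name): name is "scene" or "top"; returns a dict with "frame" (480x640x3 uint8, red, green, blue), "camera_matrix" (3x3 intrinsics, pixels), "xyz" and "attitude" of the camera in the world. Camera axes: x right, y up, looking along -z (the intrinsics and any distortion apply to the point x, -y, -z); pixel columns grow to the right and rows downward; lengths in mm; the calibration is good to about 2 mm. A picture is of the moment at which its call begins. There is no depth.
- manip.close_job(): hands the job in, once; it reports no verdict.
The state is a dict: "time": time; "qpos": joint angles; "qd": joint speeds; "effort": joint torques, N m; "tool_pos": TCP position; "tcp_rot": TCP orientation; "contact_force": force on the tool from outside, world axes, zero at the start; "wrist_torque": the same for the moment, N m; "grip_width": opening from 0.0 (shut) to 1.0 (fully open).
Only numpy, scipy, OpenCV 4.12 (cv2) and the standard library are available. Lean on these libraries where they do the work, as an engineer would, in place of code of your own. Each camera call takes 0.05 s, during which the arm holds its last target. There are 200 camera calls.

## Task

Set out the bench for a two-colour print. Lay each brayer on the middle of the glass slab of its own colour, lengthwise, with its handle towards the robot; stand the red and the blue ink tin each on the bench behind the slab of its own colour, in line with the slab's middle and about 20 mm clear of its back edge, and stand the white tin, which both colours share, midway between those two tins, in the same row. Leave the green tin and the ink knife where they are.

Things in the scene. Friction and masses are not known exactly. Their poses are not given: they have to be found in the camera images.
- slab_red_top (a point): red ink's slab: fixed glass plate 190 mm (x) by 150 (y), 8 thick, on the bench, white beneath, a red strip 34 x 116 mm showing through along its back edge. Point: centre of its top, 8 mm above the bench; x to its back edge (away from the robot), y to the left, z up. Lies beside and square with the blue slab, centres 225 mm apart; either may be on the left.
- slab_blue_top (a point): blue ink's slab: fixed glass plate 190 mm (x) by 150 (y), 8 thick, on the bench, white beneath, a blue strip 34 x 116 mm showing through along its back edge. Point: centre of its top, 8 mm above the bench; x to its back edge (away from the robot), y to the left, z up. Lies beside and square with the red slab, centres 225 mm apart; either may be on the left.
- brayer_red_mid (a point): red brayer (ink roller): red handle, steel yoke, black roller turning stiffly; 161 mm long, 77 wide, 0.16 kg, lies on roller and handle end. Point: mid-length, 19 mm above what it lies on, near balance; x runs along it to the roller, z up. Roller 38 mm diameter, axle 60 mm along +x; yoke from 12 mm along +x. Handle round, 24 to 27 mm thick from 5 to 80 mm along -x, axis 19 mm up at the point, 12 at its end.
- brayer_blue_mid (a point): blue brayer (ink roller): blue handle, steel yoke, black roller turning stiffly; 161 mm long, 77 wide, 0.16 kg, lies on roller and handle end. Point: mid-length, 19 mm above what it lies on, near balance; x runs along it to the roller, z up. Roller 38 mm diameter, axle 60 mm along +x; yoke from 12 mm along +x. Handle round, 24 to 27 mm thick from 5 to 80 mm along -x, axis 19 mm up at the point, 12 at its end.
- tin_red_mid (a point): Red ink: upright closed round tin, 60 mm diameter, 52 mm high, about 0.2 kg, bare metal with red lid and red band. Point: its centre, 26 mm above its underside; z is up.
- tin_blue_mid (a point): Blue ink: upright closed round tin, 60 mm diameter, 52 mm high, about 0.2 kg, bare metal with blue lid and blue band. Point: its centre, 26 mm above its underside; z is up.
- tin_white_mid (a point): White (extender): upright closed round tin, 60 mm diameter, 52 mm high, about 0.2 kg, bare metal with white lid and white band. Point: its centre, 26 mm above its underside; z is up.
- tin_green_mid (a point): Green ink, not needed, to be left alone: upright closed round tin, 60 mm diameter, 52 mm high, about 0.2 kg, bare metal with green lid and green band. Point: its centre, 26 mm above its underside; z is up.
- ink_knife_mid (a point): Ink knife, to be left alone: 199 mm long, 24 mm wide, 16 mm high, wooden handle, steel blade, lying in the gap between the two slabs. Point: near its middle, 8 mm above the bench; x along it towards the blade.
There are look-alikes about, which are no part of the job. Leave any black or purple look-alike of the part that bears tin_white_mid alone.

How it is judged:
By the outcome, as a careful person would: the job done as asked, in the order asked, and still so for the second after the job is handed in, with the robot touching nothing.
It also fails if it takes over 115 s, if anything falls off the work surface, if the arm or the gripper's body presses on something with over 40 N, if the wrist force passes 120 N, or if a joint passes its speed limit or range.

## Working session

There is one attempt and no reset: what is moved stays moved. The work goes in short steps, Python scripts to look and compute and a shell command to move; the robot and the scene stay as the last step left them, time stands still between calls to the robot, and variables do not carry over. Pictures are saved under pics/ and viewed, about 12 in all and at most 16, crops included, and the job is handed in when it is done.

```bash
mkdir -p pics; ls; python3 - <<'E'
from rig import manip, vision
import cv2
for n in("scene","top"):
    d=vision.read_camera(n); cv2.imwrite(f"pics/{n}0.png",d["frame"][:,:,::-1])
    print(n,{k:v for k,v in d.items() if k!="frame"})
print(manip.state(), manip.grip_point_offset)
E
```

```text
pics
scene {'camera_matrix': array([[471.1108251 ,   0.        , 318.71554647],
       [  0.        , 471.1108251 , 246.37403296],
       [  0.        ,   0.        ,   1.        ]]), 'xyz': array([1280.71257602, -326.1739538 ,  639.14227953]), 'attitude': array([53.03486762, -0.66084701, 66.24644555])}
top {'camera_matrix': array([[478.88023934,   0.        , 321.7310575 ],
       [  0.        , 478.88023934, 243.84342997],
       [  0.        ,   0.        ,   1.        ]]), 'xyz': array([ 475.95190814,   -6.84798101, 1056.39070065]), 'attitude': array([  4.43499954,   0.56932825, -89.99225123])}
{'time': 0.1, 'qpos': array([64.25700205, 24.44478062,  4.23113461, 92.04582879, -1.95304394,
       63.64282971, -3.84632808]), 'qd': array([ 0.09085979,  0.07203011, -0.01570196, -0.09069431,  0.04599319,
        0.10896422,  0.01048727]), 'effort': array([ 8.25041207e-03, -9.37473178e+01,  3.67705889e+00, -4.55040586e+01,
       -4.84706636e-02,  1.69076765e-02,  3.71508963e-05]), 'tool_pos': array([ 199.21521612, -644.55095635,  204.88159307]), 'tcp_rot': array([-1.79938870e+02,  4.68643066e-03,  1.71743894e+01]), 'contact_force': array([ 0.59878952, -0.07213848,  0.17042059]), 'wrist_torque': array([-0.00309381, -0.00647764,  0.01269547]), 'grip_width': 1.0036262371234184} 18.8
```

View pics/top0.png

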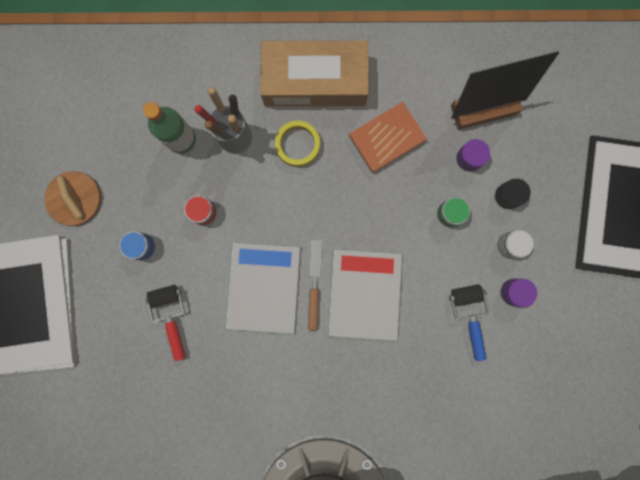

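View pics/scene0.png

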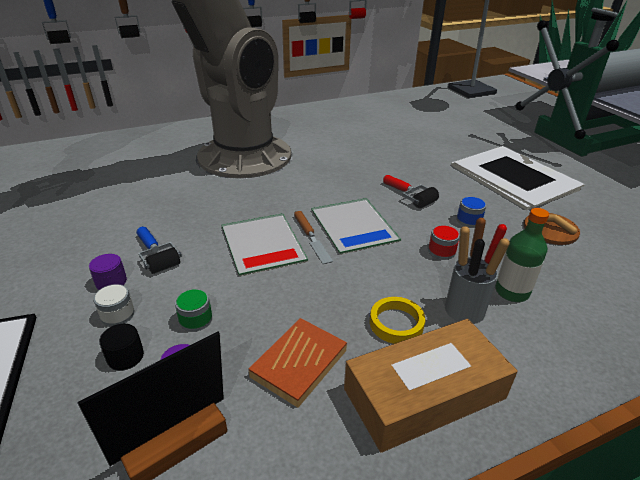

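The top view shows the blue slab on the left (264,288), the red slab on the right (365,295) and the knife between them. The red brayer is at (168,322), the blue brayer at (471,322), and the tins are blue (135,246), red (199,210), green (456,212) and white (519,244). The black (513,194) and purple (475,155), (520,293) tins are look-alikes. Only the tin at (519,244) has a white lid, so that is the white tin. I'll confirm it in a crop.

```bash
cat > h.py <<'E'
import numpy as np, cv2
from scipy.spatial.transform import Rotation as R
from rig import manip, vision
def cam(n):
    d=vision.read_camera(n); d["R"]=R.from_euler("xyz",d["attitude"],degrees=True).as_matrix(); return d
def ray(d,px,z):
    K=d["camera_matrix"]; px=np.atleast_2d(px).astype(float)
    v=np.c_[(px[:,0]-K[0,2])/K[0,0],-(px[:,1]-K[1,2])/K[1,1],-np.ones(len(px))]@d["R"].T
    return d["xyz"][:2]+v[:,:2]*((z-d["xyz"][2])/v[:,2])[:,None]
def hsv(d): return cv2.cvtColor(d["frame"],cv2.COLOR_RGB2HSV)
def cmask(H,c):
    lo,s=(H[...,0],H[...,1]>130)
    m={"red":((lo<6)|(lo>172)),"blue":(lo>100)&(lo<122),"green":(lo>55)&(lo<80)}[c]
    return (m&s&(H[...,2]>60)).astype(np.uint8)
def blob(m,box):
    x0,y0,x1,y1=box; k=np.zeros_like(m); k[y0:y1,x0:x1]=m[y0:y1,x0:x1]
    n,l,st,_=cv2.connectedComponentsWithStats(k)
    i=1+np.argmax(st[1:,4]); ys,xs=np.where(l==i); return np.c_[xs,ys].astype(float),st[i]
def brayer(d,c,hbox,rbox,base=0):
    H=hsv(d); h,s=blob(cmask(H,c),hbox); r,t=blob((H[...,2]<50).astype(np.uint8),rbox)
    a=ray(d,[h.mean(0)],base+15.5)[0]; b=ray(d,[r.mean(0)],base+22)[0]
    u=b-a; L=np.linalg.norm(u); u/=L
    return a+u*42.5, np.degrees(np.arctan2(u[1],u[0])), L, s[4], t[4]
def slab(d,box):
    H=hsv(d); m=((H[...,2]>125)&(H[...,1]<60)).astype(np.uint8)
    p,s=blob(m,box); hull=cv2.convexHull(p.astype(np.float32))
    w=ray(d,hull[:,0],8).astype(np.float32); return cv2.minAreaRect(w)
E
python3 - <<'E'
from h import *
d=cam("top")
H=hsv(d)
for b in((215,235,305,340),(322,240,410,348)): print("slab",slab(d,b))
for c,b in(("blue",(215,235,305,300)),("red",(322,240,410,300))):
    p,s=blob(cmask(H,c),b); w=ray(d,p,8); print("strip",c,cv2.minAreaRect(w.astype(np.float32)))
print("bb",brayer(d,"blue",(460,310,500,370),(445,280,490,312)))
print("rb",brayer(d,"red",(155,310,195,370),(140,280,185,312)))
for c,b in(("blue",(115,225,160,265)),("red",(180,190,220,230)),("green",(435,190,475,235))):
    p,s=blob(cmask(H,c),b); print("tin",c,p.mean(0),s,ray(d,[cv2.minEnclosingCircle(p.astype(np.float32))[0]],52),cv2.minEnclosingCircle(p.astype(np.float32)))
m=((H[...,2]>140)&(H[...,1]<60)).astype(np.uint8); p,s=blob(m,(500,222,540,264)); print("white",p.mean(0),s,ray(d,[p.mean(0)],52))
f=d["frame"][:,:,::-1]
cr=lambda x,y:cv2.resize(f[y-33:y+33,x-33:x+33],(266,266),interpolation=cv2.INTER_CUBIC)
cv2.imwrite("pics/crop1.png",np.vstack([np.hstack([cr(519,244),cr(199,210),cr(135,246)]),np.hstack([cr(471,322),cr(168,322),cr(316,250)])]))
E
```

```text
slab ((463.8899230957031, 140.37173461914062), (226.74356079101562, 196.2360076904297), 0.17186254262924194)
slab ((449.6992492675781, -92.33955383300781), (190.82717895507812, 231.94126892089844), 89.95899200439453)
strip blue ((527.4248657226562, 128.6885528564453), (108.83521270751953, 27.136743545532227), 86.18104553222656)
strip red ((512.8624877929688, -95.3819580078125), (110.95010375976562, 29.982873916625977), 86.15711975097656)
bb (array([ 386.16056229, -309.34960206]), np.float64(26.85944529494098), np.float64(112.01663786014866), np.int32(368), np.int32(1))
rb (array([385.98702453, 339.02960281]), np.float64(26.1564796622704), np.float64(88.01912966140279), np.int32(404), np.int32(31))
tin blue [132.53589744 244.69487179] [122 234  22  22 390] [[552.18864321 402.2476133 ]] ((132.75, 244.75), 11.319331169128418)
tin red [197.35116279 208.36046512] [186 197  24  24 430] [[629.33905306 267.02351826]] ((197.35403442382812, 208.44720458984375), 11.749124526977539)
tin green [458.30681818 205.95454545] [448 201  20  13  88] [[ 632.7260788  -283.41121174]] ((457.5, 206.5), 9.823541641235352)
white [519.83105802 242.84812287] [507 230  27  27 586] [[ 555.68337061 -411.99057939]]
```

View pics/crop1.png

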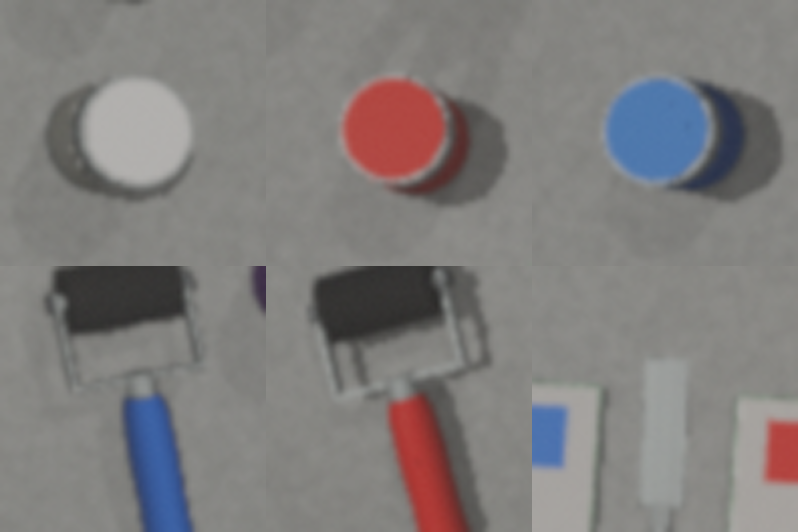

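The crop confirms the white-lidded tin at about (519,243). The slab and roller thresholds were off, so I'm fixing those.

```bash
python3 - <<'E'
from h import *
d=cam("top"); H=hsv(d)
print(H[320,250],H[200,400],H[296,166],H[290,110], H[244,519])
E
sed -i 's/H\[...,2\]>125)&(H\[...,1\]<60)/H[...,2]>145)\&(H[...,1]<60)/; s/H\[...,2\]<50/H[...,2]<62/; s/hull=cv2/p=cv2.morphologyEx(np.zeros_like(m),0,np.ones((1,1))) if 0 else p; hull=cv2/' h.py
python3 - <<'E'
from h import *
d=cam("top"); H=hsv(d)
for b in((215,235,305,340),(322,240,410,348)): print("slab",slab(d,b))
print("bb",brayer(d,"blue",(460,310,500,370),(445,280,490,312)))
print("rb",brayer(d,"red",(155,310,195,370),(140,280,185,312)))
E
```

```text
[ 15   9 164] [ 24   9 136] [20 14 55] [ 20   6 135] [ 15   6 177]
slab ((462.52618408203125, 133.6751708984375), (149.0989990234375, 189.245849609375), 86.14561462402344)
slab ((447.8553161621094, -90.25216674804688), (149.11312866210938, 188.87130737304688), 86.33293914794922)
bb (array([ 389.90631118, -320.32445809]), np.float64(11.168073353086502), np.float64(99.99883890213478), np.int32(368), np.int32(455))
rb (array([388.82877951, 331.6235533 ]), np.float64(15.411294286503509), np.float64(98.45191945828039), np.int32(403), np.int32(457))
```

```bash
python3 -m handwheel '[[0,0,-0.02,1.0,1.8,-0.5,0],[0,0,-0.02,2.2,4.0,-1.0,0],[0,0,-0.02,2.2,4.0,-1.5,0],[0,0,-0.02,2.2,4.0,-1.5,0],[0,0,-0.025,2.2,4.0,-1.5,0]]'
python3 -m handwheel '[[0,0,0,2.2,4.0,-1.5,0],[0,0,0,2.2,4.0,-1.5,0],[0,0,0,2.2,4.0,-1.5,0],[0,0,0,1.0,1.8,-1.5,0],[0,0,0,0.5,0.6,-1.0,0]]'
```

```text
time: 0.75
tool_pos: [297.9, -465.2, 145.0]
tcp_rot: [180.0, -0.0, 11.1]
contact_force: [0.7, 0.1, 0.2]
grip_width: 1.0
time: 1.25
tool_pos: [379.3, -320.5, 74.7]
tcp_rot: [-180.0, -0.0, 11.3]
contact_force: [-0.8, -0.1, 0.2]
grip_width: 1.002
```

```bash
python3 -m handwheel '[[0,0,0,-0.3,-0.2,-2.0,0],[0,0,0,0,0,-2.2,0],[0,0,0,0,0,-1.8,0],[0,0,0,0,0,-1.0,0],[0,0,0,0,0,0,120]]'
python3 -m handwheel '[[0,0,0,0,0,0,255],[0,0,0,0,0,0,255],[0,0,0,0,0,0,255],[0,0,0,0,0,0,255],[0,0,0,0,0,0,255]]'
python3 -m handwheel '[[0,0,0,0,0,0,255],[0,0,0,0,0,1,255],[0,0,0,0,0,1.5,255],[0,0,0,0,0,2,255],[0,0,0,0,0,0,255]]'
python3 - <<'E'
from h import *
for n in("scene","top"):
    d=cam(n); f=d["frame"][:,:,::-1]
    print(n); cv2.imwrite(f"pics/g1{n}.png",f)
a=cv2.imread("pics/g1scene.png")[150:330,60:300]; b=cv2.imread("pics/g1top.png")[240:420,380:620]
cv2.imwrite("pics/g1.png",cv2.resize(np.hstack([a,b]),None,fx=1.6,fy=1.6))
E
```

```text
time: 1.75
tool_pos: [374.5, -325.1, 4.5]
tcp_rot: [-179.9, 0.1, 11.1]
contact_force: [-0.0, 0.2, 0.8]
grip_width: 0.949
time: 2.25
tool_pos: [375.5, -325.0, 5.8]
tcp_rot: [180.0, -0.0, 11.2]
contact_force: [0.3, -0.7, 0.2]
grip_width: 0.524
time: 2.75
tool_pos: [376.5, -325.7, 53.1]
tcp_rot: [179.9, -0.1, 11.1]
contact_force: [-0.5, -0.3, 0.1]
grip_width: 0.099
scene
top
```

View pics/g1.png

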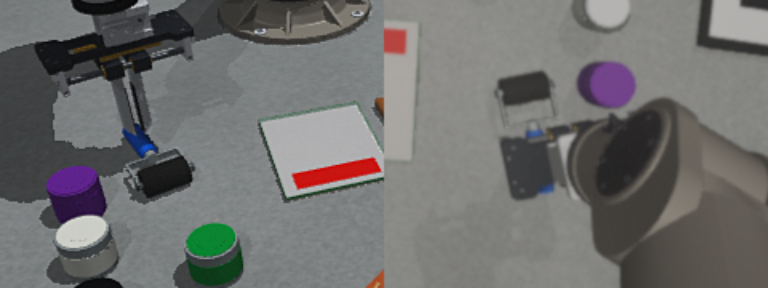

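The fingers were too slow, and the lift started before they had closed. The brayer is still lying in place. I'll reopen, go down again and wait longer.

```bash
python3 -m handwheel '[[0,0,0,0,0.2,0,80],[0,0,0,0,0,0,80],[0,0,0,0,0,0,80],[0,0,0,0,0,0,80],[0,0,0,0,0,0,80]]'
python3 -m handwheel '[[0,0,0,0,0,0,80],[0,0,0,0,0,-2,80],[0,0,0,0,0,-2,80],[0,0,0,0,0,-0.8,80],[0,0,0,0,0,0,80]]'
python3 -m handwheel '[[0,0,0,0,0,0,255],[0,0,0,0,0,0,255],[0,0,0,0,0,0,255],[0,0,0,0,0,0,255],[0,0,0,0,0,0,255]]'
python3 -m handwheel '[[0,0,0,0,0,0,255],[0,0,0,0,0,0,255],[0,0,0,0,0,0,255],[0,0,0,0,0,0.5,255],[0,0,0,0,0,1,255]]'
```

```text
time: 3.35
tool_pos: [375.2, -322.8, 50.3]
tcp_rot: [-180.0, 0.0, 11.2]
contact_force: [-0.3, -0.1, 0.7]
grip_width: 0.413
time: 3.85
tool_pos: [374.8, -322.5, 1.7]
tcp_rot: [-179.9, 0.1, 11.2]
contact_force: [-0.5, -0.1, 0.3]
grip_width: 0.683
time: 4.35
tool_pos: [375.4, -323.0, 2.7]
tcp_rot: [180.0, -0.0, 11.2]
contact_force: [-0.7, 1.2, -0.1]
grip_width: 0.301
time: 4.85
tool_pos: [374.8, -322.4, 17.3]
tcp_rot: [-179.9, 0.1, 11.2]
contact_force: [0.1, 0.1, -1.9]
grip_width: 0.269
```

```bash
python3 -m handwheel '[[0,0,0,0.5,1,2,255],[0,0,-0.02,1.2,2,2,255],[0,0,-0.03,1.6,3,1.5,255],[0,0,-0.03,1.6,3.5,0.5,255],[0,0,-0.03,1.4,3.5,0,255]]'
python3 -m handwheel '[[0,0,-0.03,1,3.5,0,255],[0,0,-0.03,0,3.5,0,255],[0,0,-0.03,0,3.5,0,255],[0,0,-0.03,0,3.5,0,255],[0,0,-0.03,0,3.5,0,255]]'
python3 -m handwheel '[[0,0,0,0,3.5,0,255],[0,0,0,0,3.5,0,255],[0,0,0,0,3.0,0,255],[0,0,0,0,2.5,0,255],[0,0,0,0,1.5,0,255]]'
```

```text
time: 5.35
tool_pos: [439.5, -191.9, 79.2]
tcp_rot: [179.9, -0.1, 4.7]
contact_force: [0.0, -0.1, -2.0]
grip_width: 0.27
time: 5.85
tool_pos: [448.1, -16.5, 78.2]
tcp_rot: [180.0, -0.0, -3.8]
contact_force: [0.5, -0.2, -1.1]
grip_width: 0.266
time: 6.35
tool_pos: [448.2, 124.2, 78.2]
tcp_rot: [-180.0, -0.0, -3.6]
contact_force: [0.6, -0.6, -2.5]
grip_width: 0.269
```

```bash
python3 -m handwheel '[[0,0,0,-0.1,0.5,-1,255],[0,0,0,0,0.5,-1.7,255],[0,0,0,0,0,-1.7,255],[0,0,0,0,0,-0.8,255],[0,0,0,0,0,0,255]]'
python3 - <<'E'
from h import *
a=cam("scene")["frame"][130:310,220:460]; b=cam("top")["frame"][190:370,190:430]
cv2.imwrite("pics/p1.png",cv2.resize(np.hstack([a,b]),None,fx=1.6,fy=1.6)[:,:,::-1])
E
```

```text
time: 6.85
tool_pos: [446.5, 131.2, 24.5]
tcp_rot: [179.9, 0.1, -3.8]
contact_force: [0.5, -0.3, -1.8]
grip_width: 0.27
```

View pics/p1.png

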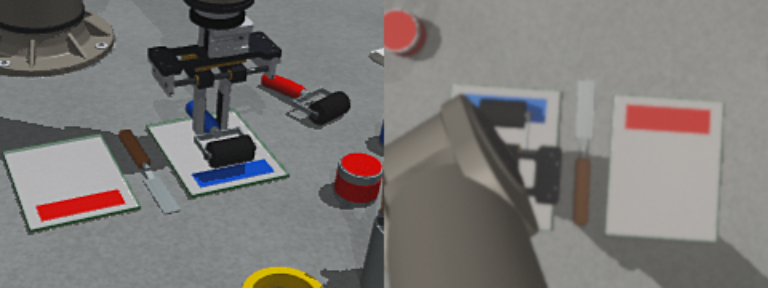

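Held level, about 14 mm above the slab with the roller towards the back. Lowering the rest and releasing.

```bash
python3 -m handwheel '[[0,0,0,0.1,0.3,-0.5,255],[0,0,0,0,0,-0.5,255],[0,0,0,0,0,-0.3,255],[0,0,0,0,0,0,255],[0,0,0,0,0,0,255]]'
python3 -m handwheel '[[0,0,0,0,0,0,200],[0,0,0,0,0,0,130],[0,0,0,0,0,0,130],[0,0,0,0,0,0,130],[0,0,0,0,0,0,100]]'
python3 -m handwheel '[[0,0,0,0,0,1,100],[0,0,0,0,0,2.5,100],[0,0,0,0,0.5,3,100],[0,0,0.04,-0.5,3,1,100],[0,0,0.06,-0.5,4,0,100]]'
python3 -m handwheel '[[0,0,0.06,-0.7,4,0,100],[0,0,0.06,-0.7,4,0,100],[0,0,0.06,-1,3,0,100],[0,0,0.05,-1.5,1,0,100],[0,0,0,-1,0,0,100]]'
python3 - <<'E'
from h import *
d=cam("top")
cv2.imwrite("pics/p2.png",cv2.resize(d["frame"][190:390,110:410,::-1],None,fx=2,fy=2))
E
```

```text
time: 7.45
tool_pos: [448.2, 135.1, 12.4]
tcp_rot: [180.0, 0.0, -3.7]
contact_force: [0.6, -0.2, -2.3]
grip_width: 0.264
time: 7.95
tool_pos: [448.4, 135.2, 12.5]
tcp_rot: [-180.0, -0.0, -3.7]
contact_force: [1.4, 1.0, -0.5]
grip_width: 0.542
time: 8.45
tool_pos: [439.6, 210.0, 90.1]
tcp_rot: [-180.0, -0.2, 1.9]
contact_force: [0.3, 1.0, -0.2]
grip_width: 0.608
time: 8.95
tool_pos: [387.9, 331.2, 87.8]
tcp_rot: [-180.0, 0.0, 15.4]
contact_force: [-0.7, -1.4, -0.4]
grip_width: 0.602
```

View pics/p2.png

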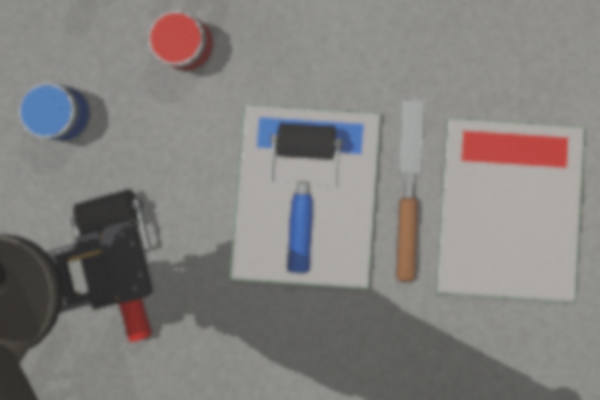

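Blue brayer lies along the middle of its slab. Next, the red brayer.

```bash
python3 -m handwheel '[[0,0,0,-0.8,-0.2,-1.5,100],[0,0,0,-0.4,-0.1,-2.5,100],[0,0,0,0,0,-2.5,100],[0,0,0,0,0,-1.5,100],[0,0,0,0,0,-0.5,100]]'
python3 -m handwheel '[[0,0,0,0,0,0,255],[0,0,0,0,0,0,255],[0,0,0,0,0,0,255],[0,0,0,0,0,0,255],[0,0,0,0,0,0,255]]'
python3 -m handwheel '[[0,0,0,0,0,0,255],[0,0,0,0,0,0,255],[0,0,0,0,0,0.5,255],[0,0,0,0,0,1.5,255],[0,0,0,0,0,2,255]]'
```

```text
time: 9.5
tool_pos: [377.3, 324.8, 1.4]
tcp_rot: [179.9, 0.1, 15.0]
contact_force: [0.1, -0.1, 0.6]
grip_width: 0.61
time: 10.0
tool_pos: [377.7, 327.5, 3.1]
tcp_rot: [-180.0, -0.1, 15.2]
contact_force: [-0.0, -0.3, 6.8]
grip_width: 0.266
time: 10.5
tool_pos: [376.6, 326.6, 42.5]
tcp_rot: [180.0, 0.1, 15.2]
contact_force: [0.3, 0.5, -1.1]
grip_width: 0.271
```

```bash
python3 -m handwheel '[[0,0,0,0.5,-0.5,2.5,255],[0,0,-0.03,1.2,-1.5,2.5,255],[0,0,-0.03,1.6,-3,0.5,255],[0,0,-0.03,1.4,-3.5,0,255],[0,0,-0.04,1.2,-3.5,0,255]]'
python3 -m handwheel '[[0,0,-0.04,0.3,-3.5,0,255],[0,0,-0.04,0,-3.5,0,255],[0,0,-0.04,0,-3.5,0,255],[0,0,-0.04,0,-3.5,0,255],[0,0,-0.04,0,-3.5,0,255]]'
python3 -m handwheel '[[0,0,0,0,-3.5,0,255],[0,0,0,0,-3.5,0,255],[0,0,0,0,-2.8,0,255],[0,0,0,0,-1.5,-1,255],[0,0,0,0,0,-1,255]]'
```

```text
time: 11.0
tool_pos: [436.8, 205.9, 98.1]
tcp_rot: [-180.0, -0.0, 7.7]
contact_force: [0.1, -0.5, -2.0]
grip_width: 0.266
time: 11.5
tool_pos: [438.9, 30.8, 97.8]
tcp_rot: [-180.0, -0.0, -3.8]
contact_force: [0.7, 1.1, -1.4]
grip_width: 0.267
time: 12.0
tool_pos: [439.2, -82.8, 77.5]
tcp_rot: [180.0, -0.0, -3.9]
contact_force: [-0.1, 1.0, -1.7]
grip_width: 0.271
```

```bash
python3 -m handwheel '[[0,0,0,-0.3,-0.6,-1.5,255],[0,0,0,0,0,-2,255],[0,0,0,0,0,-1.7,255],[0,0,0,0,0,-0.7,255],[0,0,0,0,0,0,255]]'
python3 -m handwheel '[[0,0,0,0,0,-0.4,255],[0,0,0,0,0,-0.2,255],[0,0,0,0,0,0,255],[0,0,0,0,0,0,255],[0,0,0,0,0,0,255]]'
```

```text
time: 12.5
tool_pos: [435.7, -86.1, 17.8]
tcp_rot: [-180.0, 0.1, -3.7]
contact_force: [0.3, 0.2, -1.5]
grip_width: 0.267
time: 13.0
tool_pos: [436.5, -86.9, 12.7]
tcp_rot: [-180.0, -0.0, -3.7]
contact_force: [-0.0, -0.3, -1.7]
grip_width: 0.263
```

```bash
python3 -m handwheel '[[0,0,0,0,-0.25,-0.1,255],[0,0,0,0,0,0,255],[0,0,0,0,0,0,255],[0,0,0,0,0,0,200],[0,0,0,0,0,0,130]]'
python3 -m handwheel '[[0,0,0,0,0,0,130],[0,0,0,0,0,0,130],[0,0,0,0,0,0,100],[0,0,0,0,0,1.5,100],[0,0,0,0,0,2.5,60]]'
python3 -m handwheel '[[0,0,0,0,0,3.5,0],[0,0,0,1,1,2.5,0],[0,0,0,2,3,0.5,0],[0,0,0,2,4,0,0],[0,0,0,2,4,0,0]]'
python3 -m handwheel '[[0,0,0,2,4,0,0],[0,0,0,2,4,0,0],[0,0,0,2,4,0,0],[0,0,0,2,4,0,0],[0,0,0,2,4,0,0]]'
```

```text
time: 13.5
tool_pos: [436.4, -89.4, 11.5]
tcp_rot: [-180.0, -0.0, -3.7]
contact_force: [0.0, -0.0, 0.4]
grip_width: 0.322
time: 14.0
tool_pos: [435.3, -89.2, 50.9]
tcp_rot: [-180.0, 0.2, -3.7]
contact_force: [-0.6, 0.1, -0.1]
grip_width: 0.655
time: 14.5
tool_pos: [507.2, 31.8, 117.1]
tcp_rot: [-180.0, -0.1, -3.8]
contact_force: [0.2, -0.4, -0.4]
grip_width: 1.0
time: 15.0
tool_pos: [606.8, 232.3, 116.3]
tcp_rot: [180.0, 0.0, -3.7]
contact_force: [1.0, -1.4, 1.1]
grip_width: 0.999
```

```bash
python3 -m handwheel '[[0,0,0,1.3,2.2,0,0],[0,0,0,0.95,1.3,-1.5,0],[0,0,0,0,0,-2.5,0],[0,0,0,0,0,-2.5,0],[0,0,0,0,0,0,0]]'
python3 - <<'E'
from h import *
from rig import manip
print(manip.state()["tool_pos"])
d=cam("top");H=hsv(d)
print("bb",brayer(d,"blue",(235,280,290,340),(240,240,290,280),8))
print("rb",brayer(d,"red",(335,285,400,345),(340,245,400,285),8))
a=d["frame"][100:340,100:420]; b=cam("scene")["frame"][130:370,220:540]
cv2.imwrite("pics/p3.png",cv2.resize(np.hstack([a,b])[:,:,::-1],None,fx=1.25,fy=1.25))
E
```

```text
time: 15.5
tool_pos: [626.7, 264.8, 48.0]
tcp_rot: [179.9, 0.3, -3.7]
contact_force: [-0.5, -0.3, -0.3]
grip_width: 1.001
[626.74549815 264.76973548  48.00700513]
bb (array([463.43908541, 132.79009643]), np.float64(-5.152119826483971), np.float64(100.28779251330154), np.int32(327), np.int32(332))Traceback (most recent call last):
  File "<stdin>", line 6, in <module>
  File "h.py", line 20, in brayer
    H=hsv(d); h,s=blob(cmask(H,c),hbox); r,t=blob((H[...,2]<62).astype(np.uint8),rbox)
                                             ~~~~^^^^^^^^^^^^^^^^^^^^^^^^^^^^^^^^^^^^^
  File "h.py", line 18, in blob
    i=1+np.argmax(st[1:,4]); ys,xs=np.where(l==i); return np.c_[xs,ys].astype(float),st[i]
        ~~~~~~~~~^^^^^^^^^^
    return _wrapfunc(a, 'argmax', axis=axis, out=out, **kwds)
    return bound(*args, **kwds)
ValueError: attempt to get argmax of an empty sequence
```

Blue brayer measures within 1.5 mm and 1.5° of its target. The arm probably hides the red roller, so I'll look at the picture.

```bash
python3 - <<'E'
from h import *
d=cam("top")
a=d["frame"][100:340,100:420]; b=cam("scene")["frame"][130:370,220:540]
cv2.imwrite("pics/p3.png",cv2.resize(np.hstack([a,b])[:,:,::-1],None,fx=1.25,fy=1.25))
E
```

```text
(no output)
```

View pics/p3.png

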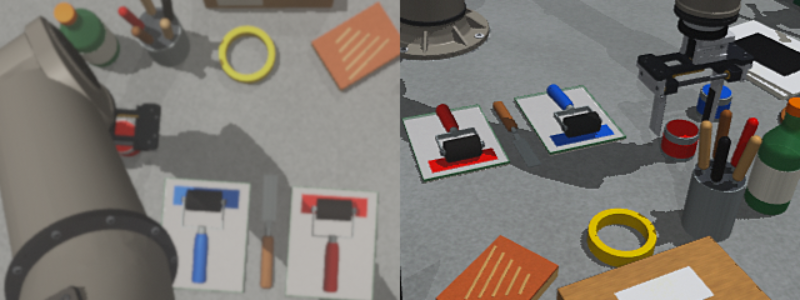

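Both brayers lie properly on their slabs, and the open fingers straddle the red tin. Going down to grip it.

```bash
python3 -m handwheel '[[0,0,0,0.2,0.2,-1.5,0],[0,0,0,0,0,-1.5,0],[0,0,0,0,0,-0.5,0],[0,0,0,0,0,0,255],[0,0,0,0,0,0,255]]'
python3 -m handwheel '[[0,0,0,0,0,0,255],[0,0,0,0,0,0,255],[0,0,0,0,0,0,255],[0,0,0,0,0,0,255],[0,0,0,0,0,0,255]]'
python3 -m handwheel '[[0,0,0,0,0,0,255],[0,0,0,0,0,1,255],[0,0,0,0,0,2.5,255],[0,0,0,0,0,3,255],[0,0,0,0,0,2,255]]'
```

```text
time: 16.15
tool_pos: [630.8, 267.7, 16.5]
tcp_rot: [180.0, 0.0, -3.7]
contact_force: [-0.1, 0.0, -1.3]
grip_width: 0.868
time: 16.65
tool_pos: [631.0, 267.8, 16.9]
tcp_rot: [-180.0, -0.0, -3.7]
contact_force: [-0.9, -0.6, 5.3]
grip_width: 0.635
time: 17.15
tool_pos: [631.1, 267.8, 103.7]
tcp_rot: [-180.0, -0.1, -3.7]
contact_force: [-0.1, 0.1, -2.8]
grip_width: 0.633
```

```bash
python3 -m handwheel '[[0,0,0,0,-1.5,0.5,255],[0,0,0,-0.3,-3,0,255],[0,0,0,-0.4,-3.8,0,255],[0,0,0,-0.4,-3.8,0,255],[0,0,0,-0.4,-3.8,0,255]]'
python3 -m handwheel '[[0,0,0,-0.4,-3.8,0,255],[0,0,0,-0.4,-3.8,0,255],[0,0,0,-0.4,-3.8,0,255],[0,0,0,-0.4,-3.8,0,255],[0,0,0,-0.4,-3.2,0,255]]'
python3 -m handwheel '[[0,0,0,-0.2,-2.2,-1,255],[0,0,0,0,0,-2,255],[0,0,0,0,0,-2.5,255],[0,0,0,0,0,-1.5,255],[0,0,0,0,0,0,255]]'
```

```text
time: 17.65
tool_pos: [614.7, 105.8, 105.7]
tcp_rot: [180.0, 0.1, -3.8]
contact_force: [0.4, -0.4, -2.3]
grip_width: 0.638
time: 18.15
tool_pos: [594.3, -78.8, 105.8]
tcp_rot: [180.0, 0.1, -3.8]
contact_force: [-0.3, -0.2, -2.7]
grip_width: 0.634
time: 18.65
tool_pos: [591.7, -97.7, 34.1]
tcp_rot: [-180.0, 0.2, -3.8]
contact_force: [-0.1, -0.0, -2.0]
grip_width: 0.635
```

```bash
python3 -m handwheel '[[0,0,0,0.2,-0.1,-0.8,255],[0,0,0,0,0,-0.4,255],[0,0,0,0,0,0,255],[0,0,0,0,0,0,255],[0,0,0,0,0,0,255]]'
python3 - <<'E'
from h import *
for n in("scene","top"):
    d=cam(n); p,s=blob(cmask(hsv(d),"red"),(100,100,640,480) if n=="scene" else (330,195,410,248)); 
a=cam("top")["frame"][160:360,230:430];b=cam("scene")["frame"][190:390,180:380]
cv2.imwrite("pics/p4.png",cv2.resize(np.hstack([a,b])[:,:,::-1],None,fx=2,fy=2))
E
```

```text
time: 19.15
tool_pos: [596.1, -98.3, 25.0]
tcp_rot: [-180.0, -0.0, -3.7]
contact_force: [0.9, -0.2, -1.7]
grip_width: 0.631Traceback (most recent call last):
  File "<stdin>", line 3, in <module>
  File "h.py", line 18, in blob
    i=1+np.argmax(st[1:,4]); ys,xs=np.where(l==i); return np.c_[xs,ys].astype(float),st[i]
        ~~~~~~~~~^^^^^^^^^^
    return _wrapfunc(a, 'argmax', axis=axis, out=out, **kwds)
    return bound(*args, **kwds)
ValueError: attempt to get argmax of an empty sequence
```

```bash
python3 -m handwheel '[[0,0,0,-0.15,-0.15,-0.4,255],[0,0,0,0,0,-0.3,255],[0,0,0,0,0,-0.1,255],[0,0,0,0,0,0,255],[0,0,0,0,0,0,255]]'
python3 -m handwheel '[[0,0,0,0,0,0,160],[0,0,0,0,0,0,0],[0,0,0,0,0,0,0],[0,0,0,0,0,0,0],[0,0,0,0,0,0,0]]'
python3 -m handwheel '[[0,0,0,0,0,1.5,0],[0,0,0,0,0,3,0],[0,0,0,0,0,3.5,0],[0,0,0,0,1.5,2,0],[0,0,0,-0.3,3.5,0,0]]'
python3 -m handwheel '[[0,0,0,-0.4,4.2,0,0],[0,0,0,-0.4,4.2,0,0],[0,0,0,-0.4,4.2,0,0],[0,0,0,-0.4,4.2,0,0],[0,0,0,-0.4,4.2,0,0]]'
python3 -m handwheel '[[0,0,0,-0.4,4.2,0,0],[0,0,0,-0.4,4.2,0,0],[0,0,0,-0.4,4.2,0,0],[0,0,0,-0.4,4.2,0,0],[0,0,0,-0.4,4.2,0,0]]'
```

```text
time: 19.75
tool_pos: [594.1, -100.2, 16.8]
tcp_rot: [180.0, 0.0, -3.8]
contact_force: [-4.9, -0.7, 9.8]
grip_width: 0.635
time: 20.25
tool_pos: [594.3, -99.8, 16.4]
tcp_rot: [-180.0, -0.0, -3.7]
contact_force: [-0.8, 0.4, -0.2]
grip_width: 0.938
time: 20.75
tool_pos: [593.4, -52.4, 120.8]
tcp_rot: [179.9, -0.3, -4.0]
contact_force: [0.5, 0.1, -1.3]
grip_width: 1.001
time: 21.25
tool_pos: [571.2, 161.8, 117.8]
tcp_rot: [-180.0, -0.1, -3.7]
contact_force: [1.1, 0.1, -0.6]
grip_width: 0.996
time: 21.75
tool_pos: [551.1, 371.8, 117.8]
tcp_rot: [-180.0, -0.1, -3.7]
contact_force: [0.4, 1.2, -0.3]
grip_width: 1.002
```

```bash
python3 -m handwheel '[[0,0,0,0.1,2,0,0],[0,0,0,0,1,-2,0],[0,0,0,0,0,-2.5,0],[0,0,0,0,0,-1.5,0],[0,0,0,0,0,0,0]]'
python3 - <<'E'
from h import *
d=cam("top");H=hsv(d)
try: print("rb",brayer(d,"red",(335,285,400,345),(340,245,400,285),8))
except Exception as e: print(e, H[255:275,368,2])
p,s=blob(cmask(H,"red"),(345,195,400,240)); c,r=cv2.minEnclosingCircle(p.astype(np.float32)); print("redtin",ray(d,[c],52),r)
a=d["frame"][160:360,100:420];b=cam("scene")["frame"][160:360,200:520]
cv2.imwrite("pics/p4.png",cv2.resize(np.hstack([a,b])[:,:,::-1],None,fx=1.25,fy=1.25))
E
```

```text
time: 22.25
tool_pos: [551.5, 398.2, 54.2]
tcp_rot: [179.8, 0.2, -3.8]
contact_force: [0.1, -0.3, 0.3]
grip_width: 1.001
attempt to get argmax of an empty sequence [176 179 180 164 122  78  64  63  66  66  66  68  67  67  67  66  66  66
  65  64]
redtin [[ 592.57170589 -100.10005834]] 11.974498748779297
```

View pics/p4.png

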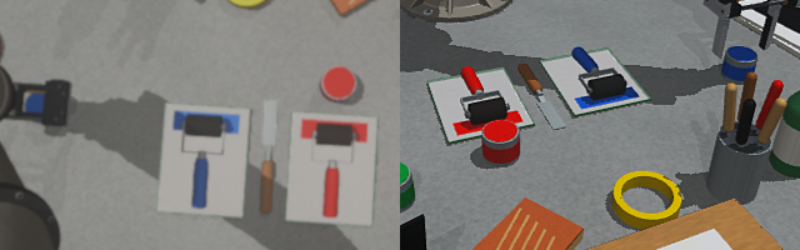

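Red tin stands at (592.6, -100.1), which is on target. Fingers straddle the blue tin; gripping.

```bash
python3 -m handwheel '[[0,0,0,0.0,0.2,-1.5,0],[0,0,0,0,0,-1.5,0],[0,0,0,0,0,-0.8,0],[0,0,0,0,0,0,255],[0,0,0,0,0,0,255]]'
python3 -m handwheel '[[0,0,0,0,0,0,255],[0,0,0,0,0,0,255],[0,0,0,0,0,0,255],[0,0,0,0,0,0,255],[0,0,0,0,0,0,255]]'
python3 -m handwheel '[[0,0,0,0,0,0,255],[0,0,0,0,0,1,255],[0,0,0,0,0,2.5,255],[0,0,0,0,0,3,255],[0,0,0,0,0,2,255]]'
```

```text
time: 22.85
tool_pos: [552.3, 402.1, 18.3]
tcp_rot: [180.0, 0.0, -3.7]
contact_force: [0.2, 0.9, 0.3]
grip_width: 0.865
time: 23.35
tool_pos: [552.6, 402.4, 19.0]
tcp_rot: [-180.0, -0.0, -3.7]
contact_force: [-0.4, -0.3, 5.7]
grip_width: 0.633
time: 23.85
tool_pos: [552.5, 402.3, 105.8]
tcp_rot: [-180.0, -0.0, -3.7]
contact_force: [-0.2, 0.3, -2.0]
grip_width: 0.636
```

```bash
python3 -m handwheel '[[0,0,0,0.3,-1.5,0,255],[0,0,0,0.7,-3,0,255],[0,0,0,0.8,-4,0,255],[0,0,0,0.8,-4,0,255],[0,0,0,0.8,-4,0,255]]'
python3 -m handwheel '[[0,0,0,0.8,-4,0,255],[0,0,0,0.7,-3.8,0,255],[0,0,0,0.4,-2.5,0,255],[0,0,0,0.1,-0.9,-1,255],[0,0,0,0,0,-2,255]]'
python3 -m handwheel '[[0,0,0,0,0,-2.5,255],[0,0,0,0,0,-1.5,255],[0,0,0,0,0,-0.5,255],[0,0,0,0,0,0,255],[0,0,0,0,0,0,255]]'
```

```text
time: 24.35
tool_pos: [585.9, 234.1, 102.5]
tcp_rot: [179.9, 0.1, -3.8]
contact_force: [0.7, -0.2, -1.7]
grip_width: 0.632
time: 24.85
tool_pos: [606.9, 122.6, 73.3]
tcp_rot: [180.0, -0.1, -3.9]
contact_force: [0.4, 0.3, -2.5]
grip_width: 0.634
time: 25.35
tool_pos: [606.7, 125.5, 29.1]
tcp_rot: [-180.0, -0.0, -3.7]
contact_force: [0.2, 0.3, -0.9]
grip_width: 0.629
```

```bash
python3 -m handwheel '[[0,0,0,0.1,-0.1,-0.5,255],[0,0,0,0,0,-0.4,255],[0,0,0,0,0,-0.1,255],[0,0,0,0,0,0,255],[0,0,0,0,0,0,255]]'
python3 -m handwheel '[[0,0,0,0,0,0,160],[0,0,0,0,0,0,0],[0,0,0,0,0,0,0],[0,0,0,0,0,0,0],[0,0,0,0,0,0,0]]'
python3 -m handwheel '[[0,0,0,0,0,1.5,0],[0,0,0,0,0,3,0],[0,0,0,0,0,3.5,0],[0,0,0,0,-1.5,2,0],[0,0,0,-0.3,-3.5,0,0]]'
python3 -m handwheel '[[0,0,0,-0.4,-4.4,0,0],[0,0,0,-0.4,-4.4,0,0],[0,0,0,-0.4,-4.4,0,0],[0,0,0,-0.4,-4.4,0,0],[0,0,0,-0.4,-4.4,0,0]]'
python3 -m handwheel '[[0,0,0,-0.4,-4.4,0,0],[0,0,0,-0.4,-4.4,0,0],[0,0,0,-0.4,-4.4,0,0],[0,0,0,-0.4,-4.4,0,0],[0,0,0,-0.4,-4.4,0,0]]'
```

```text
time: 25.85
tool_pos: [607.6, 124.0, 19.0]
tcp_rot: [180.0, -0.0, -3.8]
contact_force: [-1.1, -1.8, 5.0]
grip_width: 0.636
time: 26.35
tool_pos: [607.3, 124.2, 18.4]
tcp_rot: [-180.0, -0.0, -3.7]
contact_force: [0.4, 0.3, -0.5]
grip_width: 0.939
time: 26.85
tool_pos: [606.3, 77.2, 123.0]
tcp_rot: [-179.8, -0.3, -3.5]
contact_force: [1.1, -0.4, -0.7]
grip_width: 1.002
time: 27.35
tool_pos: [584.2, -147.6, 119.9]
tcp_rot: [180.0, -0.1, -3.7]
contact_force: [0.7, -0.8, -0.1]
grip_width: 1.002
time: 27.85
tool_pos: [564.1, -367.7, 119.9]
tcp_rot: [180.0, -0.1, -3.7]
contact_force: [1.2, -0.6, -0.1]
grip_width: 0.997
```

```bash
python3 -m handwheel '[[0,0,0,-0.5,-2.5,0,0],[0,0,0,-0.3,-1.7,-1,0],[0,0,0,0,-0.1,-2.5,0],[0,0,0,0,0,-2,0],[0,0,0,0,0,0,0]]'
python3 - <<'E'
from h import *
d=cam("top");H=hsv(d)
p,s=blob(cmask(H,"blue"),(240,195,295,240)); c,r=cv2.minEnclosingCircle(p.astype(np.float32)); print("bluetin",ray(d,[c],52),r)
b=cam("scene")["frame"][200:400,40:300]; a=d["frame"][160:360,400:640]
cv2.imwrite("pics/p5.png",cv2.resize(np.hstack([a,b])[:,:,::-1],None,fx=1.5,fy=1.5))
E
```

```text
time: 28.35
tool_pos: [555.2, -406.9, 60.7]
tcp_rot: [-179.8, 0.2, -3.7]
contact_force: [-0.0, 0.3, 0.9]
grip_width: 0.997
bluetin [[606.62773635 123.13007611]] 11.401854515075684
```

View pics/p5.png

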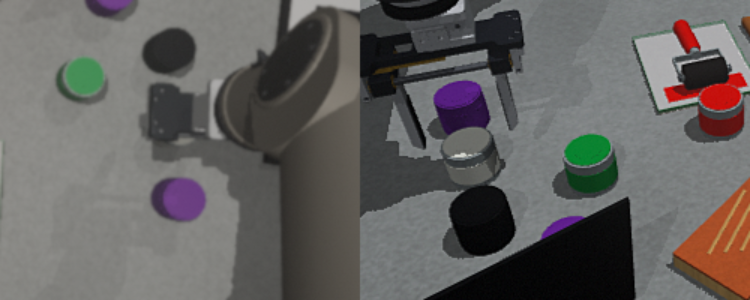

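Blue tin is at (606.6, 123.1), on target. Fingers are above the white tin, clear of its black and purple neighbours. Going down.

```bash
python3 -m handwheel '[[0,0,0,0,-0.1,-1.5,0],[0,0,0,0,0,-1.7,0],[0,0,0,0,0,-0.8,0],[0,0,0,0,0,0,0],[0,0,0,0,0,-0.5,255]]'
python3 -m handwheel '[[0,0,0,0,0,0,255],[0,0,0,0,0,0,255],[0,0,0,0,0,0,255],[0,0,0,0,0,0,255],[0,0,0,0,0,0,255]]'
python3 -m handwheel '[[0,0,0,0,0,0,255],[0,0,0,0,0,1,255],[0,0,0,0,0,2.5,255],[0,0,0,0,0,3,255],[0,0,0,0,0,2,255]]'
```

```text
time: 28.95
tool_pos: [556.7, -410.1, 18.8]
tcp_rot: [180.0, -0.0, -3.7]
contact_force: [0.3, -0.8, 0.3]
grip_width: 0.948
time: 29.45
tool_pos: [556.5, -410.2, 18.9]
tcp_rot: [180.0, -0.0, -3.7]
contact_force: [-0.7, -1.7, 2.6]
grip_width: 0.634
time: 29.95
tool_pos: [556.7, -409.8, 105.7]
tcp_rot: [180.0, -0.1, -3.7]
contact_force: [0.1, -0.1, -2.5]
grip_width: 0.636
```

```bash
python3 -m handwheel '[[0,0,0,0.2,1.5,0.5,255],[0,0,0,0.4,3,0,255],[0,0,0,0.4,4,0,255],[0,0,0,0.4,4,0,255],[0,0,0,0.4,4,0,255]]'
python3 -m handwheel '[[0,0,0,0.4,4,0,255],[0,0,0,0.4,4,0,255],[0,0,0,0.4,4,0,255],[0,0,0,0.4,4,0,255],[0,0,0,0.4,4,0,255]]'
python3 -m handwheel '[[0,0,0,0.4,3.3,0,255],[0,0,0,0.2,1.8,0,255],[0,0,0,0,0.5,-1,255],[0,0,0,0,0,-1,255],[0,0,0,0,0,0,255]]'
```

```text
time: 30.45
tool_pos: [573.7, -241.9, 107.9]
tcp_rot: [-180.0, 0.1, -3.7]
contact_force: [1.2, 0.0, -2.3]
grip_width: 0.635
time: 30.95
tool_pos: [593.3, -42.2, 108.0]
tcp_rot: [-180.0, 0.1, -3.7]
contact_force: [0.9, 0.6, -2.5]
grip_width: 0.636
time: 31.45
tool_pos: [598.7, 9.9, 86.3]
tcp_rot: [179.9, 0.2, -3.8]
contact_force: [-0.3, 0.1, -2.8]
grip_width: 0.634
```

```bash
python3 -m handwheel '[[0,0,0,0,0,-1.5,255],[0,0,0,0,0,-2,255],[0,0,0,0,0,-1.5,255],[0,0,0,0,0,-0.5,255],[0,0,0,0,0,0,255]]'
python3 -m handwheel '[[0,0,0,0,0,0,255],[0,0,0,0,0,0,255],[0,0,0,0,0,0,255],[0,0,0,0,0,0,255],[0,0,0,0,0,0,255]]'
```

```text
time: 31.95
tool_pos: [599.8, 10.7, 32.5]
tcp_rot: [180.0, 0.1, -3.8]
contact_force: [0.7, -0.6, -2.2]
grip_width: 0.635
time: 32.45
tool_pos: [600.4, 11.2, 33.7]
tcp_rot: [-180.0, -0.0, -3.7]
contact_force: [0.2, 0.2, -2.8]
grip_width: 0.634
```

```bash
python3 -m handwheel '[[0,0,0,0,0.05,-0.8,255],[0,0,0,0,0,-0.5,255],[0,0,0,0,0,-0.2,255],[0,0,0,0,0,0,255],[0,0,0,0,0,0,255]]'
python3 -m handwheel '[[0,0,0,0,0,0,160],[0,0,0,0,0,0,50],[0,0,0,0,0,0,50],[0,0,0,0,0,0,50],[0,0,0,0,0,0,50]]'
python3 -m handwheel '[[0,0,0,0,0,1.5,50],[0,0,0,0,0,3,50],[0,0,0,0,0,3.5,50],[0,0,0,0,-1,3,50],[0,0,0,-0.5,-3.5,1,50]]'
python3 -m handwheel '[[0,0,0,-1,-4.4,0,50],[0,0,0,-1,-4.4,0,50],[0,0,0,-1,-4.4,0,50],[0,0,0,-1,-4.4,0,50],[0,0,0,-1,-4.4,0,50]]'
python3 -m handwheel '[[0,0,0,-1,-4.4,0,50],[0,0,0,-1,-4.4,0,50],[0,0,0,-1,-4.4,0,50],[0,0,0,-1,-4.4,0,50],[0,0,0,-1,-4.4,0,50]]'
python3 - <<'E'
from h import *
d=cam("top");H=hsv(d)
for c,b in(("blue",(240,195,295,240)),("red",(345,195,400,240))):
    p,s=blob(cmask(H,c),b); q,r=cv2.minEnclosingCircle(p.astype(np.float32)); print(c,ray(d,[q],52),r)
p,s=blob(((H[...,2]>150)&(H[...,1]<60)).astype(np.uint8),(296,190,340,240)); print("white",ray(d,[p.mean(0)],52),s)
import h
m=(H[...,2]<80).astype(np.uint8); 
for c,hb,rb in(("blue",(235,280,290,340),(240,240,290,280)),("red",(335,285,400,345),(340,245,400,285))):
    a=ray(d,[blob(cmask(H,c),hb)[0].mean(0)],23.5)[0]
    bb=ray(d,[blob(m,rb)[0].mean(0)],30)[0]; u=bb-a; L=np.hypot(*u); print(c,a+u/L*42.5,np.degrees(np.arctan2(u[1],u[0])),L)
a=d["frame"][140:380,120:440];b=cam("scene")["frame"][140:380,80:400]
cv2.imwrite("pics/p6.png",cv2.resize(np.hstack([a,b])[:,:,::-1],None,fx=1.25,fy=1.25))
E
```

```text
time: 32.95
tool_pos: [600.0, 11.7, 18.7]
tcp_rot: [180.0, 0.0, -3.7]
contact_force: [-6.5, -0.8, 12.3]
grip_width: 0.634
time: 33.45
tool_pos: [600.3, 11.6, 18.3]
tcp_rot: [-180.0, 0.0, -3.7]
contact_force: [-0.7, 0.6, 0.9]
grip_width: 0.803
time: 33.95
tool_pos: [597.5, -30.1, 143.0]
tcp_rot: [-179.9, -0.3, -3.5]
contact_force: [1.2, -1.1, -1.2]
grip_width: 0.803
time: 34.45
tool_pos: [544.9, -255.1, 139.9]
tcp_rot: [180.0, -0.1, -3.7]
contact_force: [0.2, 0.0, -0.1]
grip_width: 0.806
time: 34.95
tool_pos: [494.8, -475.1, 139.9]
tcp_rot: [180.0, -0.1, -3.7]
contact_force: [0.7, 0.3, 0.3]
grip_width: 0.802
blue [[606.62773635 123.13007611]] 11.401854515075684
red [[ 592.57170589 -100.10005834]] 11.974498748779297
white [[599.05780679  12.0825836 ]] [305 210  26  26 544]
blue [463.68111847 133.72828697] -3.800860610549336 99.17535928663574
red [448.24875803 -90.44388946] -3.4660989737027323 99.31673077550545
```

View pics/p6.png

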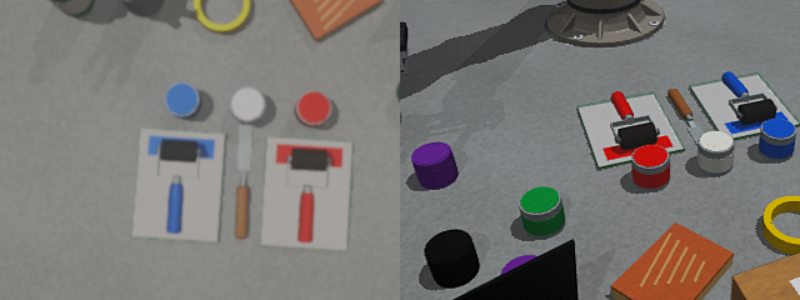

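The tins stand in a row at crop pixels (182,100), (248,104) and (314,108), the brayers lie on their own slabs, and the knife and green tin are unmoved. Handing in.

```bash
python3 -c "
from rig import manip; print(manip.close_job())"
```

```text
the job is handed in; nothing more can be done
None
```

The bench is set out as asked and handed in, at about 35 s of the 115 s allowed. The gripper is open and the arm clear of everything.

| Item | Last camera measurement |
|---|---|
| Brayers | Within about 1.5 mm of the slab centres and 0.3° of the slab direction, handles towards the robot |
| Red tin | (592.6, -100.1); target (592.6, -99.8) |
| Blue tin | (606.6, 123.1); target (607.2, 124.2) |
| White tin | (599.1, 12.1), within 1 mm of midway between the other two |

- **Left alone:** the knife, the green tin and the black and purple look-alikes look untouched in the last picture; I did not measure them again. No wrist force reading came near the limit.
- **Problems on the way:** my first grasp of the blue brayer closed too slowly and missed, and the second held. The red brayer could not be measured straight after placing because my darkness threshold missed its roller. The final check with a corrected threshold agreed with the target.

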